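# Show the lid's colour dot to the phone in the studio mirror

### The job

Fold the partly open lid of the paint box up on its stiff hinge until it stands upright, so that the red dot inside it faces the mirror. Then take the swivel mirror by the yellow tab on top and turn it until the phone on the stand sees the red dot reflected in the middle of the mirror. The mirror springs back if let go, so finish while still holding it at that angle, with the lid still upright, and leave the jars, tubes and other things on the table where they are.

Things in the scene. Friction and masses are not known exactly. Their poses are not given: they have to be found in the camera images.
- stand: One fixed stand carrying mirror and phone. Origin on the table under the mirror's vertical swivel axis. A rail leads from the mirror's round base to a second one 200 mm away, 50 degrees anticlockwise (from above) of the stand's x axis, where a black phone (150 x 9 x 72 mm, lengthwise, upright, top edge at 166 mm) faces the mirror.
- mirror: Blue-framed flat mirror, 94 mm wide, at heights 76 to 176 mm, yellow tab on top. Origin on the table on the swivel axis, which lies in the silvered face; x axis = outward normal of that face, z up. A weak spring (0.06 N m/rad) returns it when let go to rest: normal 45 degrees anticlockwise of the stand's x axis, nearly at the phone. From rest it turns only clockwise seen from above, up to 1.6 rad.
- mirror_tab (a point): Grip point of the yellow tab: on the swivel axis, 203 mm above the table. The tab is 12 mm thick along the mirror's normal (x), 36 mm wide along y, and rises from 176 to 222 mm. Axes as mirror.
- mirror_mid (a point): Middle of the mirror's silvered face, on the swivel axis, 130 mm above the table. Axes as mirror.
- phone_lens (a point): The phone's camera lens, 130 mm above the table, aimed at the middle of the mirror.
- sight_line (a point): Unseen frame at the middle of the mirror: its x axis is horizontal and points where the phone's line of sight goes after reflection there (law of reflection seen from above: it turns twice as far as the mirror). The phone sees the dot in mid-mirror when this x axis points at the dot.
- paint_box: Black paint box fixed to the table, 120 x 180 mm in plan, 56 mm high, with coloured pans inside. Origin under its centre. Its x axis points from the open front edge to the hinge edge; y along the hinge, z up.
- paint_lid (a joint): Angle of the white paint box lid (rad): 0 closed and level, 1.57 upright, up to 2.3 leaning back. The hinge is stiff: the lid stays where it is left and needs about 2 to 6 N at its free edge. It starts partly open.
- lid_hinge (a point): Middle of the lid's hinge line: 58 mm along +x of the paint box from its origin, 56 mm above the table. The axes are the lid's: y along the hinge; the lid extends from here 115 mm along its own -x, is 180 mm wide along y and 6 mm thick (towards its +z, the outer face).
- lid_edge (a point): Middle of the lid's free edge on its inner face, 115 mm from the hinge line. Upright it is 171 mm above the table.
- dot (a point): Centre of the red dot (60 mm across) on the lid's inner face, 70 mm from the hinge line. When the lid is upright it faces the side of the box's front and is about 126 mm above the table.
- water_jar: Bystander, to be left alone: open green glass water jar, 76 mm wide, 95 mm tall. Origin at the centre of its underside.
- tube_red: Bystander, to be left alone: small lying aluminium paint tube with a red band and white cap, 94 mm long, 26 mm thick. Origin at the centre of its underside.
- tube_blue: Bystander, to be left alone: small lying aluminium paint tube with a blue band and white cap, 94 mm long, 26 mm thick. Origin at the centre of its underside.
- tape_roll: Bystander, to be left alone: flat-lying roll of masking tape, 90 mm wide, 25 mm high. Origin at the centre of its underside.
- palette_knife: Bystander, to be left alone: palette knife lying flat. Origin at the centre of its underside.
- medium_bottle: Bystander, to be left alone: amber bottle, 56 mm wide, 130 mm tall. Origin at the centre of its underside.
- gesso_jar: Bystander, to be left alone: white jar, 72 mm wide, 90 mm tall. Origin at the centre of its underside.
Things that resemble listed ones, but are neither listed nor needed, are in the scene too. Leave any purple look-alike of the paint_box alone.

How it is judged:
By the outcome, as a careful person would: the job done as asked, in the order asked, and still so for the second after the job is handed in, while the arm keeps its last pose, push and grip.
It also fails if it takes over 51 s, if anything falls off the work surface, if the arm or the gripper's body presses on something with over 40 N, if the wrist force passes 120 N, or if a joint passes its speed limit or range.

### The arm

A 6-joint arm with a two-finger parallel gripper is mounted at the origin on the work surface. World frame = base frame: x ahead of the robot, y to its left, z up, the work surface at z = 0. Lengths are in m, angles in rad, forces in N, time in s.
With the tool pointing down it reaches from about 0.3 to 0.875 m from the base axis. Payload 6.4 kg.
Tool frame: the origin (TCP) lies midway between the tips of the shut fingers; the grasp point (between the pads) lies 19 mm behind it (ctrl.tcp_to_grasp is the distance from the TCP to the grasp point, in m); z points along the fingers, y is the direction in which the jaws open and shut (so a half turn about z gives the same grasp; the last joint's range is limited). The gripper opens to 85 mm and grips with 20 to 120 N. Pads are 22 mm wide; open, the fingers measure 114 mm over their backs; the gripper's body (76 mm by 85 mm) begins 54 mm behind the grasp point. The pads swing forward as they close: fully open they stand 13 mm farther back than shut.
Start: joints at [-1.446, 0.181, 1.607, -0, 1.354, -0.206], TCP at [0.187, -0.544, 0.231] pointing down, gripper open.
Joint ranges: [-2.99, 2.99], [-0.89, 2.07], [0.3, 2.58], [-1.14, 4.28], [0, 2.63], [-3.12, 3.12]. Speed limits (rad/s): [2.57, 2.57, 3.01, 3.14, 3.14, 3.14].

### API

Orientations are given as a unit quaternion [w, x, y, z].
In Python, from bench import monitor, imaging, order, spotter, ctrl gives the robot as it stands.
- The arm moves only by the shell command python3 -m pendant 'ROWS'. ROWS is JSON, a list that holds one entry, the list of rows, each a list of 5 numbers: the shift along the world's x, y, z in mm, then the turn about the world's z in degrees, then the finger opening in mm, from 0 to 85.4. A call has 1 to 8 rows; each row shifts and turns the commanded pose from where the row before left it; what a row does not reach is not made up. A row lasts 1/8 s, in which the tool goes at most 62.5 mm and 10.7 degrees, less where a joint would pass 70% of its speed; a pose out of reach is approached as far as the arm can. A call with a gripper value outside its range is refused whole. The fingers move at their own pace and stop on an object; the grip force is fixed at half the most. Time passes only in rows, so rows that do not move let the fingers close. It gives the time, the measured TCP pose, the force and the opening at its end, in the units of the state.
- monitor.get_obs(): the state, without advancing time (a new reading comes with each control period).
- imaging.camera(name): name is "scene" or "top" or "wrist"; returns a dict with "img" (400x640x3 uint8, red, green, blue), "vfov" (degrees; the focal length in pixels is half the picture's height over the tangent of half this angle, whatever the lens; pixels are square), "cx", "cy" (the principal point, pixels), "distortion" ([k1, k2, p1, p2, k3] as OpenCV has them; the pictures are not rectified), "origin" and "orientation" of the camera in the world. Camera axes: x right, y down, z forward; pixel columns grow to the right and rows downward; lengths in m; the calibration is good to about 2 mm. A picture is of the moment at which its call begins. There is no depth.
- order.hand_in(): hands the job in, once; it reports no verdict.
Trained networks look in the newest picture that a camera, given by its name, has taken for a name from the list of things; names that differ only in an ending like _2 or _b are one class to them, and where a whole thing is asked for, a point or a joint stands for the part that bears it (a point fixed in the world has none). Each returns a list of dicts, best first, with "confidence" (0 to 1); they miss things now and then, are a little off and sometimes report something else, mostly with a low value. They report only what shows in the picture. A call takes as long as a camera call. They do not tell look-alikes from the thing itself.
- spotter.recognise(camera, thing): "at" ([x, y, z] in m, in the coordinates of the camera as it stood for that picture, good to about 4 mm: the middle of the surface that is visible of it).
- spotter.tip_of(camera, thing): "at" ([x, y, z] in m, in the coordinates of the camera as it stood for that picture, good to about 4 mm: a listed point, or the origin of a listed thing).
The state is a dict: "time_s": time; "q": joint angles; "dq": joint speeds; "joint_efforts": joint torques, N m; "eef_pos": TCP position; "eef_rot": TCP orientation; "wrist_force": force on the tool from outside, world axes, zero at the start; "torque": the same for the moment, N m; "opening": opening from 0.0 (shut) to 1.0 (fully open).
Only numpy, scipy, OpenCV 4.12 (cv2) and the standard library are available. Lean on these libraries where they do the work, as an engineer would, in place of code of your own. Each camera call takes 0.05 s, during which the arm holds its last target. There are 200 camera calls.

## Working session

There is one attempt and no reset: what is moved stays moved. The work goes in short steps, Python scripts to look and compute and a shell command to move; the robot and the scene stay as the last step left them, time stands still between calls to the robot, and variables do not carry over. Pictures are saved under pics/ and viewed, about 8 in all and at most 12, crops included, and the job is handed in when it is done.

```bash
mkdir -p pics; cat > h.py <<'E'
import numpy as np,cv2
from scipy.spatial.transform import Rotation as R
from bench import monitor, imaging, order, spotter, ctrl
def rot(q): return R.from_quat([q[1],q[2],q[3],q[0]])
def snap(n,f=None):
    c=imaging.camera(n)
    if f: cv2.imwrite('pics/'+f,c['img'][:,:,::-1])
    return c
def W(c,p): return rot(c['orientation']).apply(p)+np.array(c['origin'])
def find(n,c,things,fn='tip_of',k=2):
    for t in things:
        for d in getattr(spotter,fn)(n,t)[:k]:
            print(n,t,round(d['confidence'],2),np.round(W(c,d['at'])*1000).astype(int))
E
python3 - <<'E'
from h import *
T=['stand','mirror_tab','mirror_mid','phone_lens','paint_box','lid_hinge','lid_edge','dot','water_jar','tube_red','tube_blue','tape_roll','palette_knife','medium_bottle','gesso_jar']
for n in ['top','scene']:
    c=snap(n,n+'1.png'); print(c['origin'],c['orientation'],c['vfov']); find(n,c,T)
print(monitor.get_obs())
E
```

```text
[ 0.21864142 -0.00593429  1.57195323] [-0.05792776  0.71321816 -0.6953669   0.06655145] 44.737240231213576
top stand 0.57 [472 117 200]
top mirror_tab 0.66 [470 118 202]
top mirror_mid 0.92 [470 119 127]
top phone_lens 0.77 [603 253 131]
top paint_box 0.93 [ 198 -318   -3]
top paint_box 0.81 [ 637 -211   -2]
top lid_hinge 0.94 [ 176 -375   60]
top lid_hinge 0.61 [ 619 -267   55]
top lid_edge 0.71 [ 656 -169  117]
top lid_edge 0.59 [ 214 -269   54]
top dot 0.94 [ 201 -308   50]
top dot 0.88 [ 641 -207   91]
top water_jar 0.57 [ 402 -394   -1]
top water_jar 0.37 [ 655 -170  117]
top tube_red 0.75 [751 -16   1]
top tube_blue 0.57 [752  87  -1]
top tube_blue 0.43 [472 117 203]
top tape_roll 0.51 [ 391 -215   -2]
top palette_knife 0.74 [ 573 -422   -1]
top medium_bottle 0.63 [539 444  -2]
top gesso_jar 0.72 [375 356  -1]
[1.09989901 0.25802178 1.15287202] [-0.15644339  0.52180277  0.80574493 -0.23242731] 51.79032978773982
scene stand 0.58 [474 113  -2]
scene stand 0.36 [ 644 -216    2]
scene mirror_tab 0.93 [470 120 204]
scene mirror_mid 0.94 [472 118 127]
scene mirror_mid 0.4 [ 576 -422 
[... 584 characters left out ...]
 0]
{'time_s': 1.6, 'q': array([-1.44630181e+00,  1.80802577e-01,  1.60702757e+00,  4.01112602e-05,
        1.35380375e+00, -2.06304613e-01]), 'dq': array([ 3.94240777e-04, -7.64164545e-05,  1.77022664e-03, -8.43536472e-04,
       -9.20140498e-04,  1.35656677e-03]), 'joint_efforts': array([-2.27180493e-05, -4.44841540e+01, -3.51667249e+01, -3.10284577e-04,
        8.52517533e-04,  2.40362721e-05]), 'eef_pos': array([ 0.18678567, -0.54381768,  0.23127366]), 'eef_rot': array([-1.97996232e-05,  9.86353358e-01,  1.64642194e-01,  2.04119767e-05]), 'wrist_force': array([-0.21317728,  0.61014265,  0.02207841]), 'torque': array([-0.04747738,  0.01564634,  0.03870271]), 'opening': 0.9994476726399052}
```

View pics/top1.png

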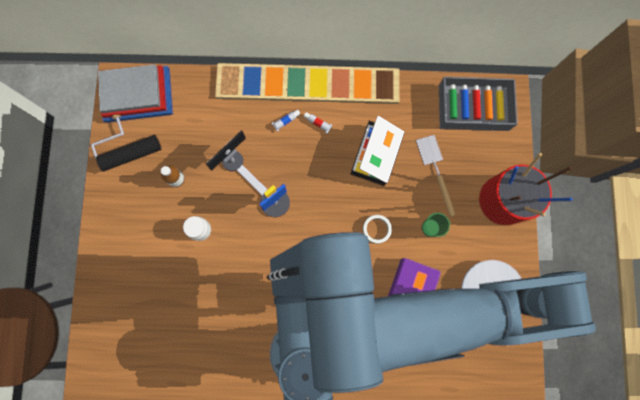

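View pics/scene1.png

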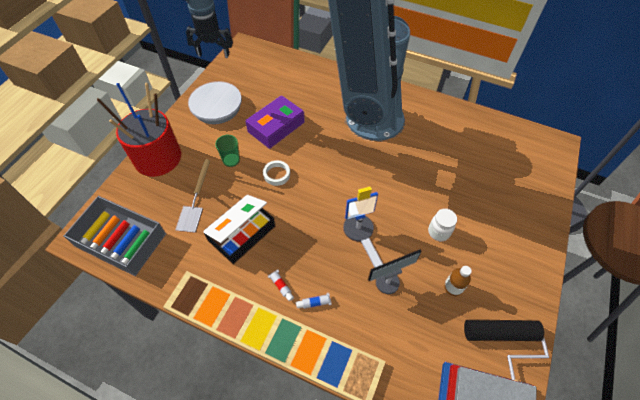

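The top picture shows the real black box with the white lid at about pixel (380,150). The purple look-alike is at (415,278) and the mirror tab at (270,190). The scene picture agrees with the networks. The box's x axis points at about -109° and the lid stands at about 31°. I'll go above the front of the free edge with the fingers shut.

```bash
python3 -m pendant '[[[20,25,0,6.5,0],[30,25,0,6.5,0],[30,25,0,6.5,0],[30,25,0,6.5,0],[30,25,0,6.5,0],[30,25,0,6.5,0],[30,25,0,6.5,0],[30,25,0,6.5,0]]]'
python3 -m pendant '[[[32,27,0,0,0],[32,27,0,0,0],[32,27,0,0,0],[32,27,0,0,0],[32,27,0,0,0],[32,27,0,0,0],[32,27,0,0,0],[30,17,0,0,0]]]'
python3 - <<'E'
from h import *
o=monitor.get_obs();print(o['time_s'],o['eef_pos'],rot(o['eef_rot']).as_matrix()[:,:2],o['q'])
for n in ['top','scene','wrist']:
    c=snap(n,n+'2.png');find(n,c,['paint_box','lid_hinge','lid_edge','dot','mirror_tab','phone_lens'])
E
```

```text
time_s: 2.6
eef_pos: [0.4177, -0.343, 0.2314]
eef_rot: [0.0, 0.813, 0.582, -0.0]
wrist_force: [0.5, -0.2, -0.5]
opening: -0.005
time_s: 3.6
eef_pos: [0.6718, -0.1363, 0.2312]
eef_rot: [-0.0, 0.814, 0.581, 0.0]
wrist_force: [0.5, -0.6, -0.2]
opening: -0.006
3.6 [ 0.67183531 -0.13628265  0.23123829] [[ 3.25320538e-01  9.45603800e-01]
 [ 9.45603793e-01 -3.25320532e-01]
 [ 1.16615393e-04 -6.58279183e-05]] [-3.72887271e-01  4.22943013e-01  1.30072564e+00  1.15122679e-04
  1.41799462e+00 -4.15541144e-02]
top paint_box 0.84 [ 196 -320   -1]
top paint_box 0.69 [ 643 -210   -2]
top lid_hinge 0.76 [ 619 -263   54]
top lid_hinge 0.67 [ 177 -378   58]
top lid_edge 0.92 [ 213 -271   52]
top lid_edge 0.67 [ 656 -167  115]
top dot 0.88 [ 201 -310   50]
top dot 0.7 [ 643 -207   89]
top mirror_tab 0.75 [474 115 199]
top mirror_tab 0.39 [540 448  -1]
top phone_lens 0.76 [604 253 130]
scene paint_box 0.97 [ 195 -323    0]
scene paint_box 0.71 [ 641 -212    2]
scene lid_hinge 0.96 [ 622 -264   57]
scene lid_hinge 0.23 [604 253 131]
scene dot 0.64 [ 638 -213   96]
scene dot 0.41 [470 118 127]
scene mirror_tab 0.73 [471 118 202]
scene phone_lens 0.88 [605 256 133]
wrist paint_box 0.77 [ 189 -322   -1]
wrist paint_box 0.75 [ 638 -213    1]
wrist lid_edge 0.86 [ 653 -172  117]
wrist lid_edge 0.79 [ 210 -267   58]
wrist dot 0.94 [ 199 -310   55]
wrist dot 0.84 [ 636 -206   94]
wrist phone_lens 0.61 [ 638 -204   99]
```

```bash
python3 -m pendant '[[[0,0,-30,0,0],[0,0,-40,0,0],[0,0,-40,0,0],[0,0,-35,0,0],[-3,-9,0,0,0],[-3,-9,0,0,0],[0,0,0,0,0]]]'
python3 - <<'E'
from h import *
o=monitor.get_obs();print(o['time_s'],o['eef_pos'],o['wrist_force'])
snap('scene','scene3.png');c=snap('wrist','wrist3.png');find('wrist',c,['lid_edge'])
a=cv2.imread('pics/scene3.png')[140:300,130:330];b=cv2.imread('pics/wrist3.png')
cv2.imwrite('pics/c3.png',np.hstack([cv2.resize(a,(400,320)),cv2.resize(b,(400,320))]))
E
```

```text
time_s: 5.52
eef_pos: [0.666, -0.1577, 0.0889]
eef_rot: [0.002, 0.815, 0.58, 0.001]
wrist_force: [0.0, 0.3, -0.0]
opening: 0.001
5.525 [ 0.66596961 -0.15770472  0.08889473] [ 0.04105093  0.31584323 -0.01464144]
wrist lid_edge 0.77 [ 652 -172  115]
```

View pics/c3.png

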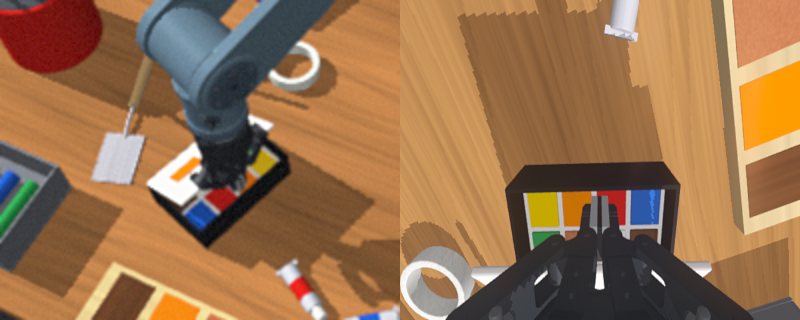

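The shut fingers are over the pans, just in front of the lid's free edge: crop pixel (600,220) in the wrist half, with the white edge at (490,270) and (690,270). Next I push back and up along the lid's arc.

```bash
python3 -m pendant '[[[-1,-3,0,0,0],[-1,-3,1,0,0],[-1,-3,4,0,0],[-2,-4,6,0,0],[-2,-4,6,0,0],[-2,-4,5,0,0]]]'
python3 -m pendant '[[[-2,-6,6,0,0],[-2,-6,6,0,0],[-2,-6,4,0,0],[-2,-6,4,0,0],[-2,-6,4,0,0],[0,0,0,0,0]]]'
python3 - <<'E'
from h import *
o=monitor.get_obs();print(o['time_s'],o['eef_pos'],o['wrist_force'])
c=snap('scene','scene4.png');find('scene',c,['lid_edge','dot']);c=snap('top');find('top',c,['lid_edge','dot']);c=snap('wrist','wrist4.png');find('wrist',c,['lid_edge'])
a=cv2.imread('pics/scene4.png')[140:300,130:330];b=cv2.imread('pics/wrist4.png')
cv2.imwrite('pics/c4.png',np.hstack([cv2.resize(a,(400,320)),cv2.resize(b,(400,320))]))
E
```

```text
time_s: 6.42
eef_pos: [0.6562, -0.177, 0.1091]
eef_rot: [0.0, 0.814, 0.58, 0.0]
wrist_force: [2.6, 1.3, 0.0]
opening: 0.0
time_s: 7.18
eef_pos: [0.6451, -0.2079, 0.1322]
eef_rot: [-0.0, 0.815, 0.58, -0.001]
wrist_force: [1.2, 0.7, -0.2]
opening: -0.001
7.175 [ 0.64513254 -0.20788196  0.13222996] [ 1.17861444  0.73141942 -0.24204226]
scene lid_edge 0.66 [ 642 -220  159]
scene lid_edge 0.62 [ 214 -265   53]
scene dot 0.63 [ 632 -237  119]
scene dot 0.56 [ 202 -311   55]
top lid_edge 0.74 [603 253 131]
top lid_edge 0.64 [472 121  -4]
top dot 0.67 [ 633 -233  113]
```

View pics/c4.png

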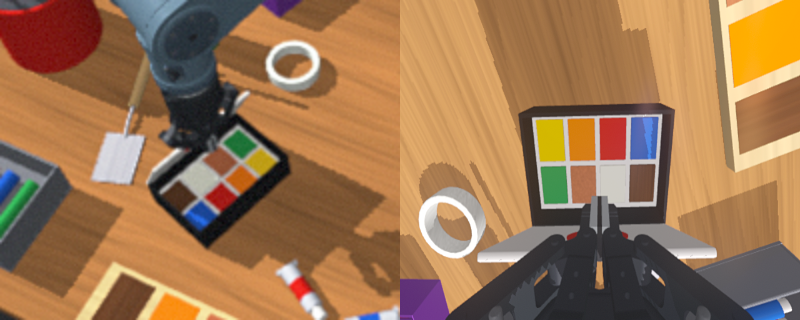

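The lid now follows the fingers, at about 65°, and the red dot shows on both sides of the fingertips near (570,235) in the wrist half. I'll keep going.

```bash
python3 -m pendant '[[[-2,-6,3,0,0],[-2,-6,2,0,0],[-2,-6,2,0,0],[-2,-6,1,0,0],[-2,-5,1,0,0],[-2,-5,0,0,0],[-2,-5,0,0,0],[0,0,0,0,0]]]'
python3 - <<'E'
from h import *
o=monitor.get_obs();print(o['time_s'],o['eef_pos'],o['wrist_force'])
c=snap('scene','scene5.png');find('scene',c,['lid_edge','dot','lid_hinge']);c=snap('top','top5.png');find('top',c,['lid_edge','dot','lid_hinge']);c=snap('wrist','wrist5.png');find('wrist',c,['lid_edge','dot','lid_hinge'])
d=np.array(o['eef_pos'][:2])*1000-[621,-265];print('u',d@[.342,.94])
E
```

```text
time_s: 8.57
eef_pos: [0.6314, -0.2465, 0.1411]
eef_rot: [-0.0, 0.815, 0.58, -0.0]
wrist_force: [0.2, 0.6, -0.8]
opening: 0.002
8.575 [ 0.63137047 -0.24645875  0.14106048] [ 0.23538917  0.55598895 -0.81480789]
scene lid_edge 0.71 [ 214 -267   53]
scene lid_edge 0.63 [ 631 -260  169]
scene dot 0.96 [ 629 -263  130]
scene dot 0.95 [ 204 -310   57]
scene lid_hinge 0.95 [ 623 -267   57]
scene lid_hinge 0.75 [ 177 -378   55]
top lid_edge 0.83 [ 215 -270   52]
top dot 0.83 [ 202 -309   51]
top dot 0.29 [747 -13   0]
top lid_hinge 0.56 [ 175 -376   56]
wrist lid_hinge 0.91 [ 617 -263   59]
u 20.97547332653953
```

```bash
python3 -m pendant '[[[-1,-3,0,0,0],[-1,-3,0,0,0],[-1,-2,0,0,0],[0,0,0,0,0],[0,0,0,0,0]]]'
python3 -m pendant '[[[10,28,0,0,0],[17,47,10,0,0],[10,28,40,0,0],[0,0,50,0,0],[0,0,0,0,0]]]'
python3 - <<'E'
from h import *
o=monitor.get_obs();print(o['time_s'],o['eef_pos'],o['wrist_force'])
for n in ['scene','top','wrist']:
    for k in range(2):
        c=snap(n,n+'6.png');find(n,c,['lid_edge','dot','lid_hinge'])
a=cv2.imread('pics/scene6.png')[170:270,180:300];b=cv2.imread('pics/wrist6.png');t=cv2.imread('pics/top6.png')[100:200,340:440]
cv2.imwrite('pics/c6.png',np.hstack([cv2.resize(a,(360,300)),cv2.resize(t,(300,300))]))
cv2.imwrite('pics/w6.png',b)
E
```

```text
time_s: 9.8
eef_pos: [0.6285, -0.254, 0.1411]
eef_rot: [-0.0, 0.814, 0.58, -0.0]
wrist_force: [0.4, 0.3, -0.2]
opening: 0.0
time_s: 10.42
eef_pos: [0.6685, -0.1513, 0.2474]
eef_rot: [0.004, 0.814, 0.581, 0.002]
wrist_force: [0.2, -0.1, 0.2]
opening: 0.004
10.425 [ 0.66851619 -0.15127418  0.24736815] [ 0.16526446 -0.10685061  0.21228668]
scene lid_edge 0.7 [ 217 -269   53]
scene dot 0.82 [ 624 -266  130]
scene dot 0.75 [ 198 -311   56]
scene lid_hinge 0.72 [ 625 -267   57]
scene lid_edge 0.86 [ 211 -266   52]
scene lid_edge 0.55 [ 629 -263  171]
scene dot 0.89 [ 627 -267  127]
scene dot 0.88 [ 202 -312   56]
scene lid_hinge 0.73 [ 622 -263   59]
top lid_edge 0.85 [ 216 -268   54]
top lid_edge 0.75 [ 625 -258  171]
top dot 0.77 [ 623 -263  123]
top dot 0.6 [ 201 -310   51]
top lid_hinge 0.97 [ 179 -380   59]
top lid_hinge 0.73 [ 620 -263   56]
top lid_edge 0.85 [ 624 -257  168]
top lid_edge 0.82 [ 215 -269   51]
top dot 0.89 [ 202 -310   49]
top dot 0.86 [ 624 -261  125]
top lid_hinge 0.78 [ 179 -376   59]
top lid_hinge 0.69 [ 618 -264   59]
wrist lid_edge 0.76 [ 626 -261  175]
wrist dot 0.83 [ 201 -311   57]
wrist lid_edge 0.91 [ 207 -272   60]
wrist lid_edge 0.65 [ 621 -264  173]
wrist dot 0.78 [ 204 -312   55]
```

View pics/c6.png

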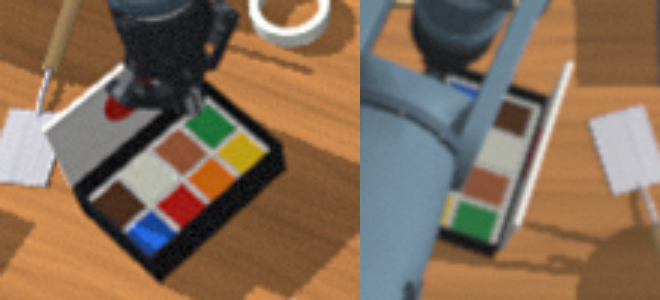

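View pics/w6.png

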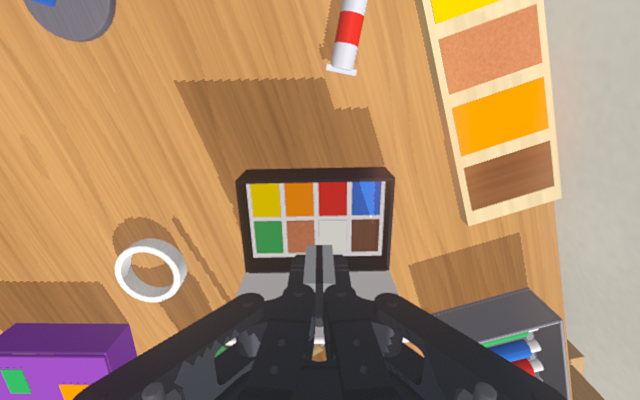

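The lid is nearly upright: the estimates put its edge 2–5 mm short of vertical, about 1–2.5°. I'll push once more by about 3 mm, withdraw, and head for the mirror.

```bash
python3 -m pendant '[[[0,0,-55,0,0],[-10,-28,-45,0,0],[-17,-47,-6,0,0],[-10,-24,0,0,0],[-1,-4,0,0,0],[-1,-3,0,0,0],[0,0,0,0,0],[0,0,0,0,0]]]'
python3 -m pendant '[[[10,28,0,0,0],[17,47,10,0,0],[0,35,40,7,85],[-30,40,55,7,85],[-40,40,50,7,85],[-40,40,10,7,85],[-40,40,0,7,85],[-30,20,0,7,85]]]'
python3 - <<'E'
from h import *
o=monitor.get_obs();print(o['time_s'],o['eef_pos'],rot(o['eef_rot']).as_matrix()[:,1])
for n in ['scene','top']:
    for k in range(4):
        c=snap(n,n+'7.png');find(n,c,['lid_edge','dot','lid_hinge','mirror_tab','phone_lens'])
E
```

```text
time_s: 12.62
eef_pos: [0.6273, -0.2559, 0.1356]
eef_rot: [0.0, 0.814, 0.581, 0.0]
wrist_force: [-0.3, 0.7, -0.2]
opening: 0.003
time_s: 13.62
eef_pos: [0.4839, 0.0222, 0.2835]
eef_rot: [0.001, 0.55, 0.835, 0.0]
wrist_force: [-1.0, -1.0, 0.5]
opening: 1.0
13.625 [0.48389497 0.02217844 0.28353636] [0.91828576 0.39591649 0.00118591]
scene lid_edge 0.61 [ 213 -264   53]
scene lid_edge 0.4 [603 257 131]
scene dot 0.94 [ 624 -270  125]
scene dot 0.88 [ 202 -312   55]
scene lid_hinge 0.87 [ 172 -373   53]
scene lid_hinge 0.57 [ 622 -265   57]
scene mirror_tab 0.7 [473 114 202]
scene phone_lens 0.83 [607 251 130]
scene lid_edge 0.63 [ 624 -271  169]
scene lid_edge 0.59 [ 214 -268   53]
scene dot 0.88 [ 203 -310   54]
scene dot 0.59 [ 622 -269  124]
scene lid_hinge 0.85 [ 177 -378   55]
scene lid_hinge 0.75 [ 621 -265   57]
scene mirror_tab 0.89 [473 116 202]
scene phone_lens 0.93 [605 256 131]
scene phone_lens 0.32 [ 622 -265  125]
scene lid_edge 0.9 [ 213 -263   56]
scene lid_edge 0.86 [ 626 -268  172]
scene dot 0.93 [ 201 -311   55]
scene dot 0.81 [ 624 -267  125]
scene lid_hinge 0.67 [ 6
[... 817 characters left out ...]
ge 0.84 [ 179 -379   58]
top lid_hinge 0.58 [ 624 -265   56]
top mirror_tab 0.46 [470 118 204]
top phone_lens 0.57 [604 252 129]
top lid_edge 0.97 [ 215 -269   57]
top lid_edge 0.86 [ 624 -262  171]
top dot 0.91 [ 201 -309   50]
top dot 0.6 [ 624 -264  122]
top lid_hinge 0.8 [ 177 -374   60]
top lid_hinge 0.64 [ 621 -265   56]
top mirror_tab 0.63 [469 117 203]
top mirror_tab 0.51 [472 122  -1]
top phone_lens 0.87 [604 252 129]
top lid_edge 0.64 [ 212 -269   55]
top lid_edge 0.58 [ 624 -261  175]
top dot 0.91 [ 202 -310   50]
top dot 0.72 [ 623 -264  122]
top lid_hinge 0.92 [ 178 -380   57]
top lid_hinge 0.84 [ 623 -264   57]
top mirror_tab 0.56 [472 120 203]
top phone_lens 0.92 [609 252 130]
```

The lid now reads upright: edge and hinge agree within 1–2 mm. For the mirror, the phone direction is 45.6° and the dot direction -68.4°. That puts the target normal at -11.4° and the rest normal at about 40.6°, a 52° clockwise turn.

```bash
python3 -m pendant '[[[-2,25,0,6,85],[-4,30,0,6,85],[-4,25,0,5.3,85],[-2,15,0,0,85],[0,0,-20,0,85],[0,0,0,0,85]]]'
python3 - <<'E'
from h import *
o=monitor.get_obs();y=rot(o['eef_rot']).as_matrix()[:,1];print(o['time_s'],o['eef_pos'],np.degrees(np.arctan2(y[1],y[0])))
c=snap('wrist','wrist8.png');find('wrist',c,['mirror_tab','mirror_mid','phone_lens'])
E
```

```text
time_s: 16.77
eef_pos: [0.4725, 0.1149, 0.2616]
eef_rot: [-0.001, 0.421, 0.907, -0.001]
wrist_force: [0.1, -0.3, 0.9]
opening: 0.995
16.775 [0.47248591 0.11492072 0.26158391] 40.17383582467731
wrist mirror_tab 0.62 [469 113 203]
wrist mirror_mid 0.62 [470 115 128]
wrist phone_lens 0.71 [601 257 133]
```

View pics/wrist8.png

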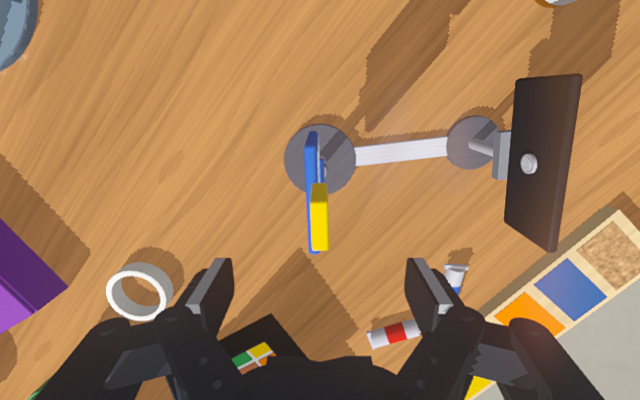

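The yellow tab at (318,218) lies centred between the open fingers with its faces parallel to the pads. I'll descend and grip.

```bash
python3 -m pendant '[[[-1,2,-35,0.4,85],[0,0,-30,0,85],[0,0,-12,0,85],[0,0,0,0,40],[0,0,0,0,0],[0,0,0,0,0],[0,0,0,0,0],[0,0,0,0,0]]]'
python3 -m pendant '[[[0,0,0,-4,0],[0,0,0,-6,0],[0,0,0,-6,0],[0,0,0,-6,0],[0,0,0,-6,0],[0,0,0,-6,0],[0,0,0,-6,0],[0,0,0,-6,0]]]'
python3 -m pendant '[[[0,0,0,-4,0],[0,0,0,-2,0],[0,0,0,0,0],[0,0,0,0,0]]]'
python3 - <<'E'
from h import *
o=monitor.get_obs();y=rot(o['eef_rot']).as_matrix()[:,1];print(o['time_s'],o['eef_pos'],np.degrees(np.arctan2(y[1],y[0])),o['torque'],o['opening'])
for n in ['scene','top']:
  for k in range(3):
    c=snap(n,n+'9.png');find(n,c,['dot','mirror_mid','lid_edge'])
    for t in ['sight_line','mirror']:
        print(t,[ (round(d['confidence'],2),{k:v for k,v in d.items() if k!='confidence'}) for d in spotter.tip_of(n,t)[:1]])
c=snap('wrist','wrist9.png')
a=cv2.imread('pics/scene9.png');b=cv2.imread('pics/wrist9.png');t=cv2.imread('pics/top9.png')
cv2.imwrite('pics/c9.png',np.hstack([cv2.resize(b,(400,250)),cv2.resize(a[150:300,200:440],(400,250))]))
E
```

```text
time_s: 17.98
eef_pos: [0.4718, 0.1161, 0.1869]
eef_rot: [-0.0, 0.417, 0.909, -0.001]
wrist_force: [-6.8, -3.8, 8.0]
opening: 0.13
time_s: 18.98
eef_pos: [0.472, 0.1162, 0.1869]
eef_rot: [0.0, 0.74, 0.672, -0.001]
wrist_force: [-5.9, -3.2, 7.2]
opening: 0.131
time_s: 19.48
eef_pos: [0.472, 0.1162, 0.1868]
eef_rot: [0.0, 0.773, 0.634, -0.001]
wrist_force: [-5.4, -3.5, 7.5]
opening: 0.132
19.475 [0.47196487 0.116172   0.18683777] -11.337892337490148 [-0.53328602  0.79506109  0.07136504] 0.1317292461830576
scene dot 0.79 [ 203 -309   54]
scene dot 0.56 [ 625 -267  126]
scene mirror_mid 0.76 [471 118 127]
scene lid_edge 0.9 [ 627 -272  171]
scene lid_edge 0.78 [ 215 -268   54]
sight_line []
mirror [(0.59, {'at': [0.1121, 0.0878, 1.3097]})]
scene dot 0.95 [ 623 -267  128]
scene mirror_mid 0.76 [470 119 126]
scene lid_edge 0.91 [ 212 -264   55]
scene lid_edge 0.73 [ 628 -270  172]
sight_line []
mirror [(0.85, {'at': [0.1135, 0.087, 1.3124]})]
scene dot 0.93 [ 202 -308   57]
scene dot 0.82 [ 623 -267  129]
scene mirror_mid 0.97 [472 117 129]
scene mirror_mid 0.19 [ 623 -264   58]
scene lid_
[... 232 characters left out ...]
mirror_mid 0.39 [471 118 123]
top lid_edge 0.78 [ 627 -260  167]
top lid_edge 0.55 [ 216 -272   55]
sight_line [(0.17, {'at': [-0.1464, 0.0226, 1.5886]})]
mirror [(0.56, {'at': [-0.1428, 0.0247, 1.5924]})]
top dot 0.8 [ 203 -309   50]
top dot 0.6 [ 625 -262  125]
top mirror_mid 0.55 [473 120 127]
top lid_edge 0.84 [ 216 -271   54]
top lid_edge 0.69 [ 622 -263  170]
sight_line [(0.52, {'at': [0.001, -0.2458, 1.6399]})]
mirror [(0.39, {'at': [-0.1428, 0.0215, 1.5895]})]
top dot 0.91 [ 623 -263  121]
top dot 0.56 [ 203 -306   51]
top mirror_mid 0.56 [474 116 128]
top lid_edge 0.97 [ 216 -271   52]
top lid_edge 0.79 [ 624 -262  170]
sight_line []
mirror [(0.6, {'at': [-0.1421, 0.0254, 1.5933]})]
```

View pics/c9.png

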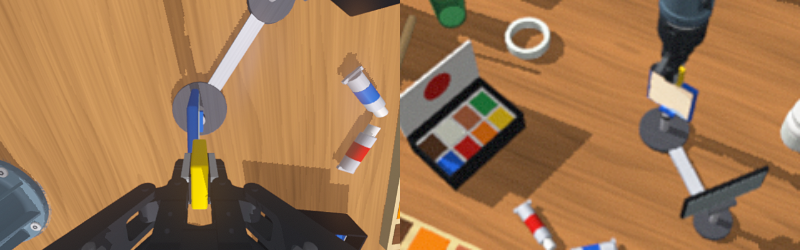

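The fingers hold the tab and the mirror has turned, with the lid upright and the dot facing the front. Next I check the mirror's real yaw from the wrist picture, using the top of the tab.

```bash
python3 - <<'E'
from h import *
from scipy.optimize import least_squares
def ang(c,col,z):
    h=cv2.cvtColor(c['img'],cv2.COLOR_RGB2HSV)
    m=((h[...,0]>20)&(h[...,0]<34)&(h[...,1]>150)&(h[...,2]>90)) if col=='y' else ((h[...,0]>105)&(h[...,0]<122)&(h[...,1]>120))
    m[:, :240]=0;m[:,400:]=0;m[:130]=0
    m=m.astype(np.uint8)
    n,l,s,_=cv2.connectedComponentsWithStats(m);k=1+s[1:,4].argmax();m=(l==k)
    f=200/np.tan(np.radians(c['vfov']/2));K=np.array([[f,0,c['cx']],[0,f,c['cy']],[0,0,1]])
    print(col,s[k])
    for side in (0,1):
        pts=[]
        for r in range(s[k][1]+8,s[k][1]+s[k][3]-8):
            x=np.flatnonzero(m[r]); 
            if len(x): pts.append([x[0]-.5 if side==0 else x[-1]+.5,r])
        p=cv2.undistortPoints(np.array(pts,float)[:,None],K,np.array(c['distortion']))[:,0]
        d=rot(c['orientation']).apply(np.c_[p,np.ones(len(p))]);o=np.array(c['origin'])
        w=(o+d*((z-o[2])/d[:,2])[:,None])[:,:2]*1000
        v=cv2.fitLine(w.astype(np.float32),cv2.DIST_HUBER,0,.01,.01).ravel()
        print(side,'line dir',np.degrees(np.arctan2(v[1],v[0])),'normal',(np.degrees(np.arctan2(v[1],v[0]))+90+90)%180-90,w[0],w[-1])
c=snap('wrist')
ang(c,'y',.222);ang(c,'b',.176)
o=monitor.get_obs();y=rot(o['eef_rot']).as_matrix()[:,1];print(np.degrees(np.arctan2(y[1],y[0])),o['time_s'])
cv2.imwrite('pics/c10.png',cv2.resize(c['img'][150:350,220:420,::-1],(600,600)))
E
```

```text
y [ 304  223   30  112 2939]
0 line dir 78.0553 normal -11.944702 [472.99319918 149.3825317 ] [462.05447574 104.29333172]
1 line dir 79.499794 normal -10.500214 [481.10156323 147.76033546] [473.81157547 101.94736885]
b [ 299  143   19  102 1398]
0 line dir 78.48032 normal -11.519684 [474.3248507  172.98624357] [461.91301251 126.38246687]
1 line dir 78.50749 normal -11.492493 [480.85668025 171.67676241] [465.23256765 125.71871811]
-11.33595593298867 21.375
```

View pics/c10.png

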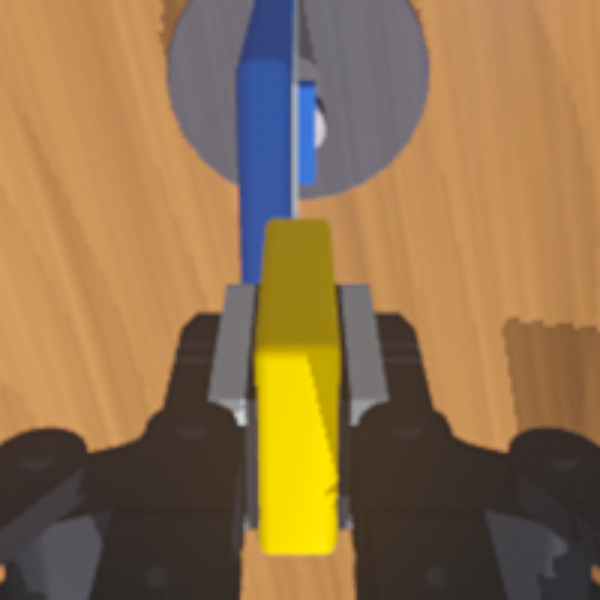

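The tab is centred between both pads. The frame edge gives a mirror normal of -11.5° against the target of -11.4°, so I'm handing in.

```bash
python3 -c "
from bench import order;print(order.hand_in())"
```

```text
the job is handed in; nothing more can be done
None
```

I folded the lid upright by pushing its free edge, then gripped the mirror's yellow tab and turned it about 52° clockwise. I handed in at about 21.4 s while still holding it there. `hand_in()` gives no verdict.

**Lid:** after the last push, the scene camera put the edge about 4 mm behind the hinge line and the top camera about 4 mm in front. They disagree by a few degrees, but on average the lid is upright.

**Mirror:** the blue frame's edges put the normal at -11.5°, and the jaws read -11.3°. The target from the measured phone, mirror and dot positions was -11.4°. The yellow tab's two edges were less consistent, at -11.9° and -10.5°. The phone position is the main uncertainty and could put the line of sight off by about 1°.

**Forces and bystanders:** the highest wrist force I saw was about 11 N, from the grip on the tab. The last pictures showed the tape roll, water jar and tubes undisturbed. I did not measure the bystanders' positions again.

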